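# Refit the dial knob of a bench speed controller

## Task

The control knob has come off the bench speed controller. Pick it up, set it over the D-shaped spindle, feel for the flat with light pressure (never lean on it, the mechanism is delicate) and push it on until it snaps fully home; only then turn it anticlockwise so that its white pointer stands at the red zero mark, and let go. Leave everything else on the bench as it lies.

Things in the scene. Friction and masses are not known exactly. Their poses are not given: they have to be found in the camera images.
- controller: grey bench speed controller, 150x132x84 mm, heavy, fixed. Origin: centre of its underside; x to its back (switch and outlet are on the front, -x), y to its left seen from the front, z up. On its flat top lies a white dial 107 mm across with black graduations and one broad red zero mark; the steel spindle stands in its centre (x = y = 0). More than 60 N of contact force on it or its spindle, pressed or wedged, does harm.
- spindle_seat (a point): centre of the top of the spindle's shoulder (22 mm across), on the spindle's axis, 88 mm above the bench; the knob's underside sits here when home. Axes as the controller's, not turning with the spindle. Above it rises a 12 mm D-shaft, flat 2.5 mm from the axis, with a sprung ball catch in the side opposite the flat, 7 mm up.
- spindle_tip (a point): the spindle's slightly bevelled tip, on its axis, 20 mm above the shoulder. The spindle was left turned clockwise (from above) from zero by an unmeasured 0.4 to 1.9 rad: its flat faces the zero mark's direction turned clockwise by that angle. Find it by feel or sight. It turns stiffly (0.06 N m, no spring; end stop 0.2 rad beyond zero) and does not follow a light rub on its tip.
- zero_mark (a point): inner end of the red zero mark, 27 mm from the spindle's axis (the point is given at the shoulder's height, 4 mm above the dial), at the front left of the dial: 135 degrees anticlockwise from the controller's x axis, seen from above.
- knob_grip (a point): the loose knob at the centre of its wing grip, on its axis, 33.5 mm above its underside. Black, 45 mm tall, about 90 g, standing upright on the bench: a fluted round body 50 mm across, 22 mm high, and on it a wing 14 mm wide, 50 mm long, 23 mm high, gripped across the 14 mm. x: along the wing to the end with the white pointer line; z up.
- knob_seat (a point): centre of the knob's underside, where the bore opens; axes as knob_grip. Bore, from below: bevelled mouth 16.6 mm wide, round lead-in 13.2 mm wide, and from 5 mm up a D of 12.6 mm, 22 mm deep, its flat on the pointer's side 2.8 mm from the axis. The knob goes on with its pointer facing as the spindle's flat does, give or take about 0.12 rad.
- knob_pointer (a point): foot of the knob's white pointer line, on the rim of its underside, 25 mm from its axis along the knob's x. The line runs from the middle of the wing's top over one end and down the body.
- knob: the same knob; origin at the centre of its underside, axes as knob_grip. Pressed on at a wrong angle it stops about 15 mm above the shoulder, pushed back on the pointer's side, which tends to tilt it in the hand. At the right angle it drops freely to about 8 mm, where it meets the catch; pushed past with 5 to 12 N, it snaps down onto the shoulder and stays.
- chisel: wood chisel with an orange handle, 232x28x28 mm, lying at the back of the bench; a bystander. Origin: centre of its underside.
- screwdriver_c: screwdriver with a dark blue handle, 270x34x32 mm, lying at the back of the bench; a bystander. Origin: centre of its underside.
- coupling_a: grey pipe coupling standing on end, 40x40x48 mm; a bystander. Origin: centre of its underside.
- coupling_b: cream pipe coupling standing on end, 32x32x38 mm; a bystander. Origin: centre of its underside.
- spray_can: upright spray can, 67 mm across, 205 mm tall, at the back left; a bystander. Origin: centre of its underside.
Things that resemble listed ones, but are neither listed nor needed, are in the scene too. What is meant by the knob is not green, and is the larger of those in its own colour.

How it is judged:
On the way:
1. the knob is snapped fully home on the spindle, its underside on the shoulder, and the pointer is not yet at zero (z of knob_seat in the frame of spindle_seat between -0.003 and 0.0015 m and horizontal distance between knob_seat and spindle_seat below 0.0025 m and angle between knob_seat's own z axis and vertical below 0.08 rad and horizontal distance between knob_pointer and zero_mark above 0.0055 m), for 0.2 s.
At the end, for the whole second after the job is handed in: The knob is home on the spindle (underside within 1.5 mm of the shoulder, centred within 2.5 mm, upright within 0.08 rad), the foot of its pointer line lies within 5 mm (about 10 degrees) of the inner end of the red zero mark, and it is released and still (z of knob_seat in the frame of spindle_seat between -0.003 and 0.0015 m and horizontal distance between knob_seat and spindle_seat below 0.0025 m and angle between knob_seat's own z axis and vertical below 0.08 rad and horizontal distance between knob_pointer and zero_mark below 0.005 m and linear speed of knob below 0.01 m/s and contact force between the fingers and knob below 0.1 N); the robot touches nothing.
It fails at once if more than 60 N on the controller, its spindle or the knob on it (contact force between anything else and controller above 60 N).
It fails at once if a bystander moved by more than 3 cm (distance of any of chisel, screwdriver_c, coupling_a, coupling_b, spray_can from where it was at the start of the episode above 0.03 m).
It also fails if it takes over 72 s, if anything falls off the work surface, if the arm or the gripper's body presses on something with over 40 N, if the wrist force passes 120 N, or if a joint passes its speed limit or range.

## Robot

A 7-joint arm with a two-finger parallel gripper is mounted at the origin on the work surface; the furniture and walls round the work are solid. World frame = base frame: x ahead of the robot, y to its left, z up, the work surface at z = 0. Lengths are in m, angles in rad, forces in N, time in s.
With the tool pointing down it reaches from about 0.375 to 0.925 m from the base axis. Payload 3.1 kg.
Tool frame: the origin (TCP) lies between the finger pads; the fingertips stand 19 mm ahead of it and the grasp point (between the pads) is the TCP; z points along the fingers, y is the line along which they close (so a half turn about z gives the same grasp; the last joint's range is limited). The gripper opens to 85 mm and grips with 20 to 120 N. Pads are 22 mm wide; open, the fingers measure 114 mm over their backs; the gripper's body (76 mm by 85 mm) begins 54 mm behind the grasp point. The pads swing forward as they close: fully open they stand 13 mm farther back than shut.
Start: joints at [1.243, 0.383, 0.044, 1.598, -0.018, 1.161, -0.05], TCP at [0.148, -0.633, 0.25] pointing down, gripper open.
Joint ranges: [-2.61, 2.61], [-0.41, 2.15], [-1.48, 1.57], [0, 2.5], [-1.57, 4.71], [0.05, 1.97], [-2.85, 2.85]. Speed limits (rad/s): [2.79, 2.79, 3.14, 3.14, 3.14, 3.14, 3.14].

## Interface

Orientations are given as a unit quaternion [x, y, z, w].
In Python, from bench import move_ptp, movel, move_j, move_gripper, pause, inverse_kinematics, read_camera, camera_params, MotionError, sign_off, look_for, tip_of, read_time_s, read_qpos, read_joint_vel, read_effort, read_eef_pos, read_tcp_rot, read_ft_force, read_ft_torque, read_finger_gap, read_grasp_force gives the robot as it stands. Calls block until the motion is done:
- move_ptp(position, orientation): joint-space move of the TCP to a pose.
- movel(position, orientation=None, speed=0.15): straight line of the TCP; orientation=None keeps the orientation; speed is the mean speed in m/s.
- move_j(angles): joint-space move.
- move_gripper(opening, effort=None): finger opening in m; effort is the grip in N (None keeps the last); returns when the fingers have stopped.
- pause(seconds).
- inverse_kinematics(position, orientation): joint angles nearest the present ones, or None.
- read_camera(name): name is "side" or "top" or "wrist"; returns the picture (400x640x3 uint8, red, green, blue); there is no depth.
- camera_params(name): a dict with "K" (3x3 intrinsics, pixels), "camera_from_world" (4x4, takes a point from world to camera coordinates). Camera axes: x right, y down, z forward; pixel columns grow to the right and rows downward; lengths in m; the calibration is good to about 2 mm. The wrist camera is an equidistant fisheye: a pixel r from the principal point sees the ray r / f radians off the axis. A picture is of the moment at which its call begins: read the wrist's pose just before it. camera_params takes no time and is no camera call; for the wrist camera it gives the pose at the moment of the call.
A pose or a line that the arm cannot do raises MotionError and nothing moves.
- sign_off(): hands the job in; it is judged then, once.
Trained networks look in the newest picture that a camera, given by its name, has taken for a name from the list of things; names that differ only in an ending like _2 or _b are one class to them, and where a whole thing is asked for, a point or a joint stands for the part that bears it (a point fixed in the world has none). Each returns a list of dicts, best first, with "confidence" (0 to 1); they miss things now and then, are a little off and sometimes report something else, mostly with a low value. They report only what shows in the picture. A call takes as long as a camera call. They do not tell look-alikes from the thing itself.
- look_for(camera, name): "at" ([column, row] in pixels, amid what is visible of it).
- tip_of(camera, name): "at" ([column, row] in pixels: a listed point, or the origin of a listed thing).
Readings, each from a call of its own:
- read_time_s(): time.
- read_qpos(): joint angles.
- read_joint_vel(): joint speeds.
- read_effort(): joint torques, N m.
- read_eef_pos(): TCP position.
- read_tcp_rot(): TCP orientation.
- read_ft_force(): force on the tool from outside, world axes, zero at the start.
- read_ft_torque(): the same for the moment, N m.
- read_finger_gap(): finger opening in m.
- read_grasp_force(): force on a finger pad.
Only numpy, scipy, OpenCV 4.12 (cv2) and the standard library are available. Lean on these libraries where they do the work, as an engineer would, in place of code of your own. Each camera call takes 0.05 s, during which the arm holds its last target. There are 200 camera calls.

## Working session

There is one attempt and no reset: what is moved stays moved. The work goes in short steps, each a Python script; the robot and the scene stay as the last script left them, time stands still between calls to the robot, and variables do not carry over. Pictures are saved under pics/ and viewed, at most 10 in all, crops included, and the job is handed in when it is done.

```bash
mkdir -p pics; ls
cat > h.py <<'E'
import numpy as np, cv2
from bench import *
from scipy.spatial.transform import Rotation as R
def save(n,img): cv2.imwrite(f'pics/{n}.png',cv2.cvtColor(img,cv2.COLOR_RGB2BGR))
def ray(cam,px,P=None):
    P=P or camera_params(cam);K=np.array(P['K']);T=np.array(P['camera_from_world'])
    u=np.array([(px[0]-K[0,2])/K[0,0],(px[1]-K[1,2])/K[1,1]])
    if cam=='wrist':
        t=np.hypot(*u); d=np.r_[u/max(t,1e-9)*np.sin(t),np.cos(t)]
    else: d=np.r_[u,1.]
    Rm=T[:3,:3]; return -Rm.T@T[:3,3], Rm.T@d
def at_z(cam,px,z,P=None):
    c,d=ray(cam,px,P); return c+d*(z-c[2])/d[2]
def proj(cam,p,P=None):
    P=P or camera_params(cam);K=np.array(P['K']);T=np.array(P['camera_from_world'])
    q=T[:3,:3]@np.array(p)+T[:3,3]
    if cam=='wrist':
        n=np.hypot(q[0],q[1]);t=np.arctan2(n,q[2]);u=q[:2]/n*t
    else: u=q[:2]/q[2]
    return np.array([K[0,0]*u[0]+K[0,2],K[1,1]*u[1]+K[1,2]])
def down(yaw): # tool z down, tool x at yaw
    return (R.from_euler('z',yaw)*R.from_euler('x',np.pi)).as_quat()
E
python3 - <<'E'
from h import *
print(read_time_s(),R.from_quat(read_tcp_rot()).as_matrix().round(2).tolist())
a=read_camera('top');b=read_camera('side');save('top',a);save('side',b)
for n,z in [('knob',.045),('knob_grip',.0335),('knob_seat',0),('knob_pointer',0),('controller',.084),('spindle_tip',.108),('zero_mark',.088),('spindle_seat',.088),('spray_can',.2),('coupling_a',.04),('chisel',0),('screwdriver_c',0)]:
  for c in ('top','side'):
    f=look_for if n in('knob','controller','spray_can','coupling_a','chisel','screwdriver_c') else tip_of
    for d in f(c,n)[:4]: print(n,c,np.round(d['at'],1),round(d['confidence'],2),at_z(c,d['at'],z).round(3))
E
```

```text
pics
0.0 [[0.97, 0.23, -0.0], [0.23, -0.97, 0.0], [-0.0, -0.0, -1.0]]
knob top [307.9 243.4] 0.91 [0.485 0.024 0.045]
knob top [268.5 193.6] 0.73 [0.596 0.134 0.045]
knob top [377.8 246.8] 0.69 [ 0.496 -0.142  0.045]
knob top [265.7 227.5] 0.66 [0.512 0.129 0.045]
knob side [302.5 207.8] 0.7 [0.518 0.077 0.045]
knob side [288.3 217. ] 0.66 [0.484 0.019 0.045]
knob side [332.4 207.7] 0.63 [0.6   0.079 0.045]
knob_grip top [308.7 242.8] 0.91 [0.488 0.022 0.033]
knob_grip top [259.3 226.4] 0.82 [0.514 0.146 0.033]
knob_grip top [267.9 194.1] 0.67 [0.597 0.137 0.033]
knob_grip side [305.8 203.6] 0.68 [0.525 0.129 0.033]
knob_grip side [333.3 202.1] 0.59 [0.603 0.141 0.033]
knob_grip side [286.9 220. ] 0.52 [0.479 0.025 0.033]
knob_grip side [328.9 297.9] 0.5 [ 0.59  -0.316  0.033]
knob_seat top [266.4 228. ] 0.71 [0.517 0.134 0.   ]
knob_seat top [309.7 247.5] 0.59 [0.481 0.019 0.   ]
knob_seat top [267.8 193.6] 0.53 [0.606 0.143 0.   ]
knob_seat side [305.1 213.5] 0.53 [0.522 0.134 0.   ]
knob_seat side [345.8 193. ] 0.53 [0.645 0.285 0.   ]
knob_seat side [333.  218.1] 0.51 [0.602 0.10
[... 1008 characters left out ...]
.65 [0.616 0.251 0.2  ]
spray_can side [343.9 163.2] 0.94 [0.626 0.007 0.2  ]
coupling_a top [427.7 213.4] 0.83 [ 0.592 -0.258  0.04 ]
coupling_a top [442.4 196.4] 0.72 [ 0.639 -0.292  0.04 ]
coupling_a side [328.3 286.6] 0.88 [ 0.588 -0.287  0.04 ]
coupling_a side [357.7 297. ] 0.6 [ 0.646 -0.321  0.04 ]
chisel top [282.8 165.5] 0.57 [0.686 0.115 0.   ]
chisel top [266.8 226.2] 0.16 [0.522 0.133 0.   ]
chisel side [358.8 214.6] 0.57 [ 0.677  0.129 -0.   ]
screwdriver_c top [358.4 173.2] 0.91 [ 0.688 -0.084  0.   ]
screwdriver_c side [365.  249.2] 0.85 [ 0.68  -0.067  0.   ]
screwdriver_c side [295.1 240.5] 0.45 [ 0.503 -0.026  0.   ]
screwdriver_c side [301.4 208.8] 0.22 [0.51  0.165 0.   ]
```

Run:
```python
import cv2,numpy as np
a=cv2.imread('pics/top.png')[170:280,230:440]
b=cv2.imread('pics/side.png')[180:260,260:400]
a=cv2.resize(a,None,fx=3.6,fy=3.6,interpolation=3)[:396,:756]; b=cv2.resize(b,(350,200),interpolation=3)
c=np.zeros((600,800,3),np.uint8);c[:396,:756]=a;c[398:598,:350]=b
cv2.imwrite('pics/crop1.png',c)
```

```text
(no output)
```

View pics/crop1.png

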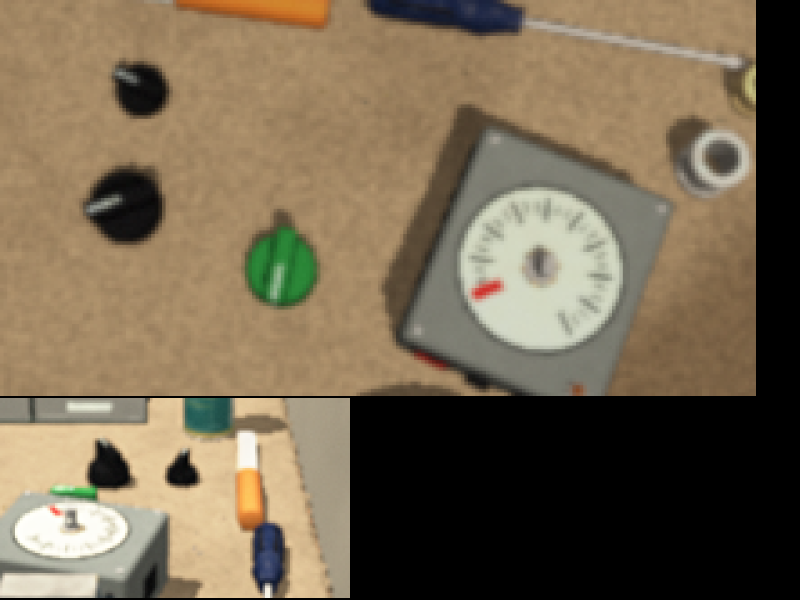

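The three knobs in the top image are:
- a small black one at (269,194)
- a larger black one at (265,227)
- a green one at (308,244)

The larger black one is the target, with its pointer at a yaw of about 1.8. The crop confirms this. Next I'll check the reach and take a close look at the spindle and the knob.

Run:
```python
from h import *
for off in (0,np.pi):
  for p,y in [((.514,.132,.05),1.81),((.498,-.138,.15),.16),((.498,-.138,.15),1.1),((.498,-.138,.15),2.06),((.498,-.138,.15),2.25)]:
    q=inverse_kinematics(p,down(y+off)); print(off,y,None if q is None else np.round(q,2))
P=camera_params('wrist');T=np.array(P['camera_from_world']);e=read_eef_pos();Rt=R.from_quat(read_tcp_rot()).as_matrix()
print('cam in tool',Rt.T@(-T[:3,:3].T@T[:3,3]-e),'axis',Rt.T@T[2,:3],P['K'])
```

```text
0 1.81 [ 0.47  0.67 -0.97  1.98  0.72  0.88 -0.65]
0 0.16 [ 0.56  0.28 -0.41  1.99  0.14  0.9  -1.34]
0 1.1 [ 0.63  0.3  -0.5   1.98  0.18  0.9  -0.43]
0 2.06 [ 0.7   0.31 -0.58  1.98  0.21  0.91  0.5 ]
0 2.25 [ 0.72  0.31 -0.6   1.98  0.22  0.91  0.69]
3.141592653589793 1.81 [ 0.65  0.89 -1.25  1.98  1.    1.08  2.31]
3.141592653589793 0.16 [ 0.8   0.33 -0.69  1.98  0.26  0.92  1.7 ]
3.141592653589793 1.1 [ 1.2   0.58 -1.24  1.96  0.64  1.06  2.35]
3.141592653589793 2.06 [ 0.43  0.27 -0.26  1.99  0.09  0.89 -2.54]
3.141592653589793 2.25 [ 0.45  0.27 -0.29  1.99  0.1   0.89 -2.36]
cam in tool [ 0.06584693  0.00058507 -0.12392038] axis [-2.60875854e-01  6.76205277e-04  9.65372121e-01] [[309.70691629   0.         317.98928086]
 [  0.         309.70691629 195.72655361]
 [  0.           0.           1.        ]]
```

Run:
```python
from h import *
C=np.array([.498,-.138])
move_ptp([*C,.30],down(1.1)); move_ptp([*C,.165],down(1.1))
P=camera_params('wrist');im=read_camera('wrist');save('w1',im)
for n,z in [('spindle_tip',.108),('spindle_seat',.088),('zero_mark',.088)]:
  for d in tip_of('wrist',n)[:3]: print(n,np.round(d['at'],1),round(d['confidence'],2),at_z('wrist',d['at'],z,P).round(4))
u=proj('wrist',[*C,.1],P);print(u,read_time_s())
x,y=np.clip(u.astype(int),[100,75],[540,325]);save('w1c',cv2.resize(im[y-75:y+75,x-100:x+100],(800,600),interpolation=cv2.INTER_CUBIC));print(x,y)
```

```text
spindle_tip [316.  223.8] 0.56 [ 0.4972 -0.14    0.108 ]
spindle_seat [315.3 217.5] 0.57 [ 0.4954 -0.1422  0.088 ]
zero_mark [285.8 193. ] 0.74 [ 0.4856 -0.1176  0.088 ]
[315.74828829 216.41597008] 4.275
315 216
```

View pics/w1c.png

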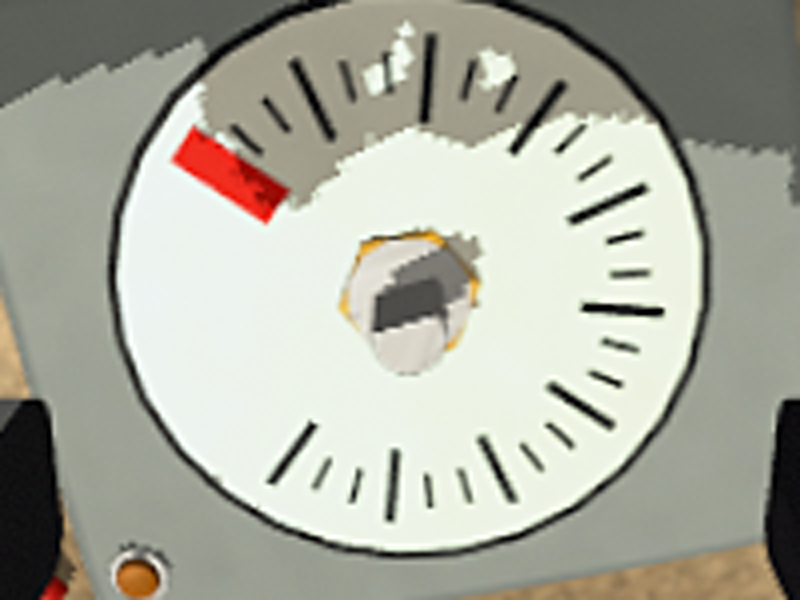

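The crop (w1c, offset 215,141, 4x scale) shows the red mark's inner end at about (278,205). The spindle tip's D is at about (380–445, 310–375), with its flat edge running (372,332)–(444,311) and facing up and slightly left.

Run:
```python
from h import *
from scipy.optimize import least_squares
P=camera_params('wrist')
f=lambda x,y,z: at_z('wrist',(215+x/4,141+y/4),z,P)[:2]
pts=np.array([f(*p,.084) for p in [(112,270),(708,270),(410,555),(200,470),(130,360),(690,360),(160,130),(560,30)]])
s=least_squares(lambda v:np.hypot(*(pts-v[:2]).T)-v[2],[.5,-.14,.053]);c=s.x[:2];print('dial',s.x.round(4),(s.fun*1e3).round(1))
z=f(278,205,.084)-c;print('zero r',np.hypot(*z),'ang',np.arctan2(z[1],z[0]))
z=f(183,143,.084)-c;print('zero outer r',np.hypot(*z),'ang',np.arctan2(z[1],z[0]))
for e in [((372,332),(444,311),.108),((372,292),(444,278),.092)]:
  a,b=f(*e[0],e[2]),f(*e[1],e[2]);d=b-a;n=np.array([-d[1],d[0]]);print('flat len',np.hypot(*d),'normal',np.arctan2(n[1],n[0]),'off',((a+b)/2-c)@n/np.hypot(*n))
print(f(408,375,.108)-c,proj('wrist',[*c,.108],P))
# knob
K=np.array([.514,.132])
move_ptp([*c,.25],down(1.6)); move_ptp([*K,.2],down(1.81)); move_ptp([*K,.13],down(1.81))
P=camera_params('wrist');im=read_camera('wrist');save('w2',im)
for n,z in [('knob_grip',.0335),('knob_seat',.0),('knob_pointer',.0)]:
  for d in tip_of('wrist',n)[:3]: print(n,np.round(d['at'],1),round(d['confidence'],2),at_z('wrist',d['at'],z,P).round(4))
u=proj('wrist',[*K,.03],P)
x,y=np.clip(u.astype(int),[100,75],[540,325]);save('w2c',cv2.resize(im[y-75:y+75,x-100:x+100],(800,600),interpolation=cv2.INTER_CUBIC));print(x,y,read_time_s())
```

```text
dial [ 0.4989 -0.143   0.0531] [ 0.6  0.3  0.  -0.1 -0.1 -0.3 -0.5  0.1]
zero r 0.028299537133431737 ang 2.0553602489472453
zero outer r 0.04800979590222483 ang 2.062717939091321
flat len 0.011864720642115922 normal 1.4000359433885898 off 0.003575070118940228
flat len 0.012456361253273499 normal 1.3010508852568505 off 0.004395684298356593
[-0.00303466 -0.00467055] [317.92144485 226.66658343]
knob_grip [257.9 308.3] 0.95 [0.4849 0.0244 0.0335]
knob_grip [424.1 218.4] 0.78 [0.5968 0.1372 0.0335]
knob_grip [324.3 195.9] 0.6 [0.5165 0.1364 0.0335]
knob_seat [417.6 206.3] 0.75 [0.6018 0.138  0.    ]
knob_seat [264.5 287.4] 0.69 [0.4854 0.0257 0.    ]
knob_seat [322.2 186.3] 0.6 [0.5154 0.1354 0.    ]
knob_pointer [320.  156.9] 0.83 [0.5077 0.1592 0.    ]
knob_pointer [240.1 279.1] 0.78 [0.4607 0.0282 0.    ]
knob_pointer [428.5 189.5] 0.58 [0.6069 0.155  0.    ]
319 199 6.525
```

View pics/w2c.png

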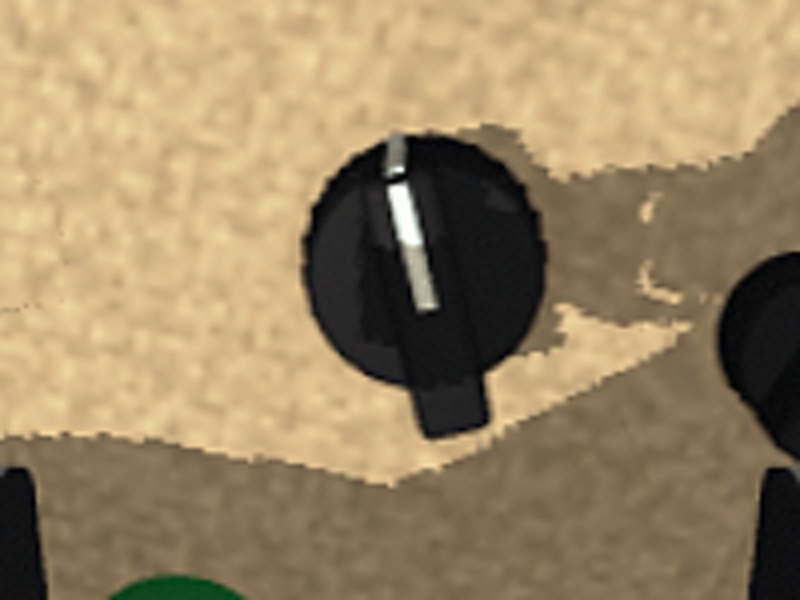

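The knob is centred in the crop (offset 219,124). Its white line on the wing top runs from (393,183) to its middle end at (430,310). The neighbouring knob on the right is clear of the fingers.

Run:
```python
from h import *
P=camera_params('wrist')
f=lambda x,y,z: at_z('wrist',(219+x/4,124+y/4),z,P)[:2]
m=f(430,312,.045);a=f(395,183,.045);d=a-m;yaw=np.arctan2(d[1],d[0]);print('mid',m,'line len',np.hypot(*d),'yaw',yaw)
e1=f(382,183,.045);e2=f(455,437,.045) # wing ends on top (approx)
body=np.array([f(*p,.022) for p in [(303,255),(547,255),(420,132)]]);print('body x-ctr',body.mean(0))
ctr=np.array([f(303,258,.022),f(547,258,.022)]).mean(0);print('body ctr',ctr, 'diam',np.hypot(*(f(303,258,.022)-f(547,258,.022))))
top=f(397,180,.045);bot=f(458,437,.045);print('wing mid',(top+bot)/2,'len',np.hypot(*(top-bot)),np.arctan2(*(top-bot)[::-1]))
p=(m+ctr+(top+bot)/2)/3;print('use',p)
move_gripper(.045,60)
move_ptp([*p,.09],down(yaw));movel([*p,.0445],speed=.06)
print('ft',read_ft_force(),read_eef_pos())
move_gripper(0.0,60);print('gap',read_finger_gap(),read_grasp_force(),read_ft_force(),read_time_s())
```

```text
mid [0.52149379 0.13712834] line len 0.024072589718965347 yaw 2.0712858217559336
body x-ctr [0.51782193 0.1495069 ]
body ctr [0.5202415 0.1412043] diam 0.04768734477057871
wing mid [0.52126161 0.13698609] len 0.04903599965919745 2.0409896028746455
use [0.52099897 0.13843958]
ft [0.42053621 0.5120422  0.12535249] [0.52120577 0.13868175 0.04464336]
gap 0.0125959723518218 61.18619441986084 [-0.9140175  -0.56029858  2.02115997] 8.5833
```

Run:
```python
from h import *
e=np.array(read_eef_pos());movel([e[0],e[1],.20]);print('w',read_ft_force(),read_finger_gap())
move_ptp([.498,-.142,.20],down(1.37))
print(read_qpos(),read_time_s(),R.from_quat(read_tcp_rot()).as_matrix()[:,0])
P=camera_params('wrist');im=read_camera('wrist');save('w3',im)
u=proj('wrist',read_eef_pos(),P);x,y=u.astype(int);print(x,y)
s=cv2.resize(read_camera('side')[190:260,250:340],(540,420),interpolation=cv2.INTER_CUBIC)
c=np.zeros((600,800,3),np.uint8);c[:300,:400]=cv2.resize(im[y-55:y+20,x-50:x+50],(400,300),interpolation=cv2.INTER_CUBIC);c[180:,400:]=s[:,:400];save('w3c',c)
```

```text
w [-0.29703672 -0.37943176 -1.06058314] 0.012658451740316838
[ 0.81140864  0.25894655 -0.69094882  1.93461867  0.19161551  1.01360311
 -0.16227551] 10.8583 [0.19588075 0.98062645 0.00157873]
317 263
```

View pics/w3c.png

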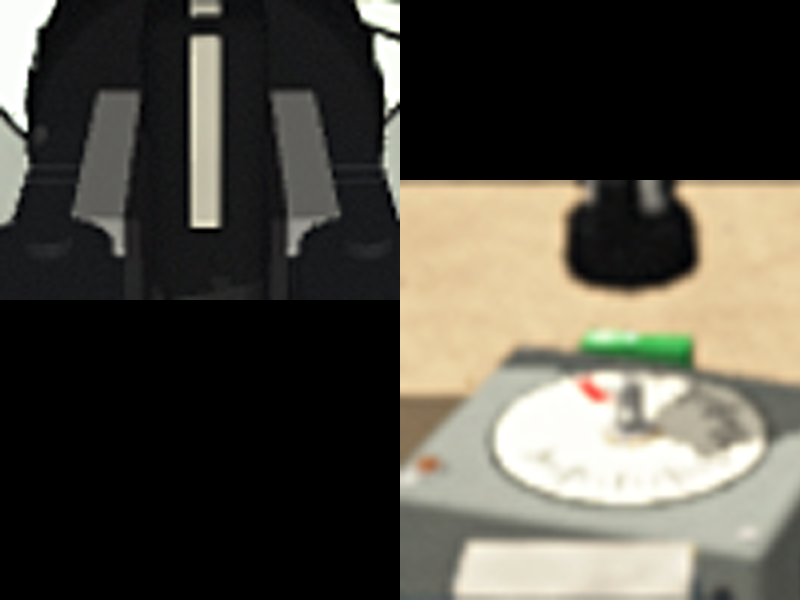

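```bash
cat >> h.py <<'E'
KX=-.0007
def tcp(ax,yaw,h): # knob axis at ax, underside height h above shoulder
    d=np.array([np.cos(yaw),np.sin(yaw)]);return [*(np.array(ax)-KX*d),.088+h+.0446]
def go(ax,yaw,h,s=.03): movel(tcp(ax,yaw,h),down(yaw),speed=s)
def ft(): return np.array(read_ft_force())
def press(ax,yaw,h0,h1,F0,lim=4,step=.0007):
    h=h0
    while h>h1:
        h-=step; go(ax,yaw,h); f=ft()-F0
        if abs(f[2])>lim or np.hypot(f[0],f[1])>lim: break
    e=read_eef_pos();print('h cmd %.4f act %.4f'%(h,e[2]-.1326),'f',f.round(1),'m',np.round(read_ft_torque(),2),'t',round(read_time_s(),2))
    return h,f
E
python3 - <<'E'
from h import *
ax=(.4975,-.1415);y=1.37
go(ax,y,.024,.06);F0=ft();print('F0',F0,np.round(read_ft_torque(),2))
h,f=press(ax,y,.024,.009,F0)
np.save('F0.npy',F0)
E
```

```text
F0 [-0.45186485  0.07271949  0.06109357] [-0.03 -0.    0.01]
h cmd 0.0100 act 0.0098 f [-4.   2.  -0.1] m [ 0.45  1.03 -0.03] t 16.83
```

The knob has dropped past 15 mm, so the D is engaged. The side load is small, so I'll recentre it and then push through the catch.

Run:
```python
from h import *
F0=np.load('F0.npy');ax=np.array([.4975,-.1415]);y=1.37;h=.0095
for i in range(5):
    f=ft()-F0
    if np.hypot(*f[:2])<1.2: break
    ax=ax+f[:2]*.00015; go(ax,y,h); print(ax.round(5),(ft()-F0).round(1),np.round(read_ft_torque(),2))
for i in range(12):
    h-=.0008; go(ax,y,h); f=ft()-F0; e=read_eef_pos()
    print('h %.4f act %.4f'%(h,e[2]-.1326),f.round(1),np.round(read_ft_torque(),2),round(read_time_s(),1))
    if f[2]>18 or np.hypot(*f[:2])>10: break
    if np.hypot(*f[:2])>1.5: ax=ax+f[:2]*.0001
np.save('ax.npy',ax);print(ax,h,read_finger_gap())
```

```text
[ 0.49691 -0.1412 ] [-2.6  0.8 -0.6] [0.35 0.83 0.  ]
[ 0.49652 -0.14108] [-2.6  0.2 -1.7] [0.23 0.55 0.01]
[ 0.49613 -0.14105] [-0.3  0.2 -1.2] [ 0.17  0.3  -0.03]
h 0.0087 act 0.0090 [ 0.   0.4 -0.8] [0.12 0.14 0.02] 17.8
h 0.0079 act 0.0083 [-0.2  0.2  0.4] [-0.01  0.1  -0.08] 18.1
h 0.0071 act 0.0075 [0.8 0.8 1.7] [-0.05  0.06  0.  ] 18.3
h 0.0063 act 0.0065 [ 0.7 -1.1  1.6] [-0.15 -0.1   0.02] 18.6
h 0.0055 act 0.0055 [ 1.1 -1.4  1.2] [-0.23 -0.27 -0.01] 18.8
h 0.0047 act 0.0044 [ 2.8 -1.6 -0.7] [-0.19 -0.43  0.  ] 19.1
h 0.0039 act 0.0034 [ 2.3 -0.4 -3. ] [-0.23 -0.48  0.03] 19.3
h 0.0031 act 0.0025 [ 2.4 -0.1 -4.1] [-0.15 -0.45  0.04] 19.6
h 0.0023 act 0.0019 [ 2.3 -0.6 -3.4] [-0.04 -0.16 -0.01] 19.8
h 0.0015 act 0.0014 [ 1.1 -0.3 -2.4] [0.08 0.09 0.05] 20.1
h 0.0007 act 0.0007 [ 0.2  1.  -1.3] [0.15 0.2  0.03] 20.3
h -0.0001 act 0.0004 [-2.5  1.6  4.3] [ 0.29  0.74 -0.05] 20.6
[ 0.49696305 -0.14131009] -0.00010000000000000221 0.01240766505261502
```

Run:
```python
from h import *
F0=np.load('F0.npy');ax=np.load('ax.npy');y=1.37;h=-.0001
for i in range(8):
    h-=.0005; f=(ft()-F0); ax=ax+f[:2]*.0001; go(ax,y,h); f=ft()-F0;e=read_eef_pos()
    print('h %.4f act %.4f'%(h,e[2]-.1326),f.round(1),np.round(read_ft_torque(),2))
    if f[2]>13: break
pause(.3);np.save('ax.npy',ax);print(ax,(ft()-F0).round(1),read_finger_gap(),read_time_s())
P=camera_params('wrist');im=read_camera('wrist')
c=np.zeros((600,800,3),np.uint8);c[:300,:400]=cv2.resize(im[150:300,220:420],(400,300))
c[180:,400:]=cv2.resize(read_camera('side')[190:260,250:340],(540,420),interpolation=cv2.INTER_CUBIC)[:,:400];save('w4c',c)
```

```text
h -0.0006 act 0.0004 [-3.2  1.5  6.8] [ 0.26  0.82 -0.02]
h -0.0011 act 0.0004 [-3.1  0.1  8.1] [0.24 0.96 0.  ]
h -0.0016 act 0.0003 [-5.   1.2 11.5] [ 0.24  1.09 -0.03]
h -0.0021 act 0.0003 [-4.2  1.7 12.7] [ 0.27  1.15 -0.  ]
h -0.0026 act 0.0003 [-3.4  0.9 14.6] [ 0.22  1.21 -0.02]
[ 0.49516544 -0.14070823] [-4.7  1.2 14.4] 0.012380492520931088 22.1333
```

View pics/w4c.png

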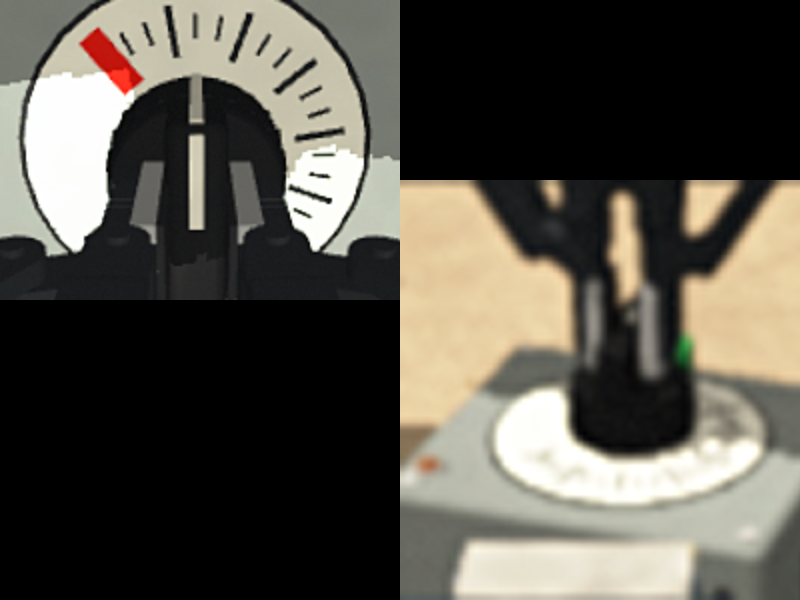

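The knob sits hard on the shoulder, with 14 N changing the height by only 0.1 mm. Its pointer is about 0.7 rad clockwise of the red mark. I'll relax the load and turn it.

Run:
```python
from h import *
F0=np.load('F0.npy');y=1.37;e=np.array(read_eef_pos());h=.0002
ax=e[:2]+KX*np.array([np.cos(y),np.sin(y)]);print('ax',ax)
go(ax,y,h);print((ft()-F0).round(1))
for y in np.linspace(1.37,2.06,9)[1:]:
    f=ft()-F0; ax=ax+np.clip(f[:2]*.00008,-.0004,.0004)
    go(ax,y,h);f=ft()-F0;r=R.from_quat(read_tcp_rot()).as_matrix()[:,0]
    print(round(y,3),round(float(np.arctan2(r[1],r[0])),3),ax.round(4),f.round(1),np.round(read_ft_torque(),2),round(read_time_s(),1))
    if np.linalg.norm(f)>20: break
np.save('ax.npy',ax)
P=camera_params('wrist');im=read_camera('wrist');u=proj('wrist',read_eef_pos(),P).astype(int)
for n in('zero_mark','knob_pointer'):
  for d in tip_of('wrist',n)[:2]: print(n,np.round(d['at'],1),round(d['confidence'],2),at_z('wrist',d['at'],.088,P).round(4))
x,yy=u;save('w5c',cv2.resize(im[yy-120:yy+30,x-100:x+100],(800,600),interpolation=cv2.INTER_CUBIC));print(x-100,yy-120)
```

```text
ax [ 0.49692622 -0.14115015]
[-2.8  1.4  4.7]
1.456 1.454 [ 0.4967 -0.141 ] [-2.  -0.2  4.4] [0.2  0.55 0.05] 22.7
1.542 1.541 [ 0.4965 -0.1411] [-1.7  1.   5.4] [ 0.32  0.45 -0.04] 23.0
1.629 1.627 [ 0.4964 -0.141 ] [-2.1  0.5  5.1] [ 0.36  0.45 -0.02] 23.2
1.715 1.713 [ 0.4962 -0.1409] [0.1 1.4 4. ] [0.44 0.33 0.01] 23.5
1.801 1.8 [ 0.4962 -0.1408] [-0.6  0.6  4.3] [0.41 0.25 0.01] 23.7
1.888 1.886 [ 0.4962 -0.1408] [-0.5  1.9  4.4] [0.46 0.09 0.01] 24.0
1.974 1.971 [ 0.4962 -0.1406] [0.4 1.3 3.7] [ 0.35 -0.04 -0.01] 24.2
2.06 2.057 [ 0.4962 -0.1405] [2.1 1.  4.3] [ 0.35 -0.12 -0.04] 24.5
zero_mark [318.3 185.1] 0.85 [ 0.4846 -0.1172  0.088 ]
knob_pointer [316.4 187.4] 0.94 [ 0.4843 -0.1189  0.088 ]
knob_pointer [371.9   0. ] 0.94 [ 0.4613 -0.0098  0.088 ]
218 143
```

View pics/w5c.png

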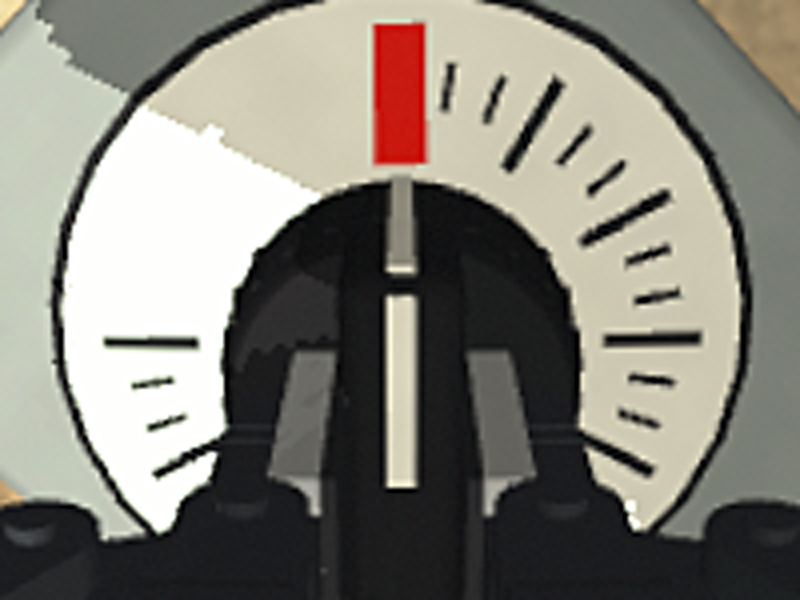

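The pointer at crop (401,180) lines up with the red mark's inner end at (400,163). I'll release the knob, retreat and check.

Run:
```python
from h import *
ax=np.load('ax.npy');y=2.06
go(ax,y,.0006);move_gripper(.04);e=np.array(read_eef_pos())
movel([e[0],e[1],.20],speed=.1)
P=camera_params('wrist');im=read_camera('wrist');u=proj('wrist',[*ax,.1],P).astype(int)
for n in('zero_mark','knob_pointer','knob_seat'):
  for d in tip_of('wrist',n)[:2]: print(n,np.round(d['at'],1),round(d['confidence'],2),at_z('wrist',d['at'],.088,P).round(4))
x,yy=np.clip(u,[100,75],[540,325]);c=np.zeros((600,800,3),np.uint8);c[:300,:400]=cv2.resize(im[yy-75:yy+75,x-100:x+100],(400,300),interpolation=cv2.INTER_CUBIC)
c[180:,400:]=cv2.resize(read_camera('side')[190:260,250:340],(540,420),interpolation=cv2.INTER_CUBIC)[:,:400];save('w6c',c);print(read_time_s(),ft())
```

```text
zero_mark [324.  168.4] 0.68 [ 0.4871 -0.1175  0.088 ]
knob_pointer [363.7  25.9] 0.91 [ 0.4611 -0.0049  0.088 ]
knob_pointer [513.6  12.2] 0.87 [0.5663 0.0892 0.088 ]
knob_seat [386.6  36.2] 0.88 [ 0.4802 -0.003   0.088 ]
knob_seat [319.6 197.3] 0.77 [ 0.4951 -0.1395  0.088 ]
26.3333 [ 1.15041576  0.27756676 -0.52089906]
```

View pics/w6c.png

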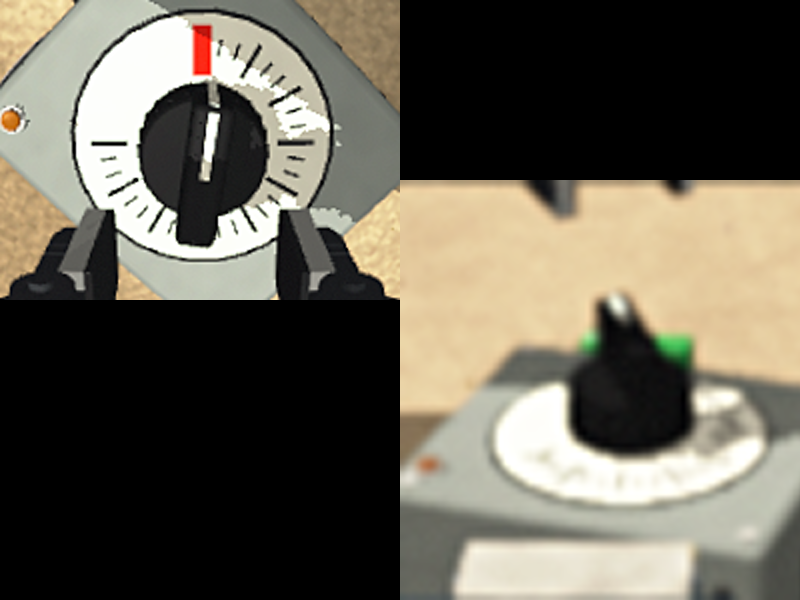

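After release the knob sprang back clockwise by about 0.13 rad, which is the D play. The white line now runs (204,180)→(213,112). I'll regrip it and turn it past zero by that amount.

Run:
```python
from h import *
F0=np.load('F0.npy');ax=np.load('ax.npy');P=camera_params('wrist');u=proj('wrist',[*ax,.1],P).astype(int);x,yy=np.clip(u,[100,75],[540,325])
g=lambda a,b:at_z('wrist',(x-100+a/2,yy-75+b/2),.133,P)[:2]
d=g(213,112)-g(204,180);y0=np.arctan2(d[1],d[0]);print('yaw now',y0,np.hypot(*d),'mid',g(204,181))
y1=2.06+min(max(2.06-y0,0),.16);print('turn to',y1)
e=np.array(read_eef_pos());move_ptp(tcp(ax,y0,.07),down(y0));go(ax,y0,.0006,.08);move_gripper(0,60)
print((ft()-F0).round(1),read_finger_gap())
for y in np.linspace(y0,y1,4)[1:]:
    f=ft()-F0; ax=ax+np.clip(f[:2]*.00008,-.0004,.0004);go(ax,y,.0004)
    print(round(y,3),(ft()-F0).round(1),np.round(read_ft_torque(),2))
move_gripper(.04);e=np.array(read_eef_pos());movel([e[0],e[1],.20],speed=.1)
P=camera_params('wrist');im=read_camera('wrist');u=proj('wrist',[*ax,.1],P).astype(int)
x,yy=np.clip(u,[100,75],[540,325]);print(x-100,yy-75,read_time_s());np.save('ax.npy',ax)
save('w7c',cv2.resize(im[yy-75:yy+75,x-100:x+100],(800,600),interpolation=cv2.INTER_CUBIC))
```

```text
yaw now 1.9399413237305017 0.02280128591319586 mid [ 0.49719101 -0.14020001]
turn to 2.1800586762694985
[0.4 0.4 3.2] 0.012582897577166404
2.02 [-0.1  0.2  5. ] [ 0.09  0.21 -0.04]
2.1 [-0.6  0.3  4.9] [ 0.13  0.31 -0.06]
2.18 [-1.2  0.6  5.5] [ 0.06  0.29 -0.02]
219 128 29.9417
```

View pics/w7c.png

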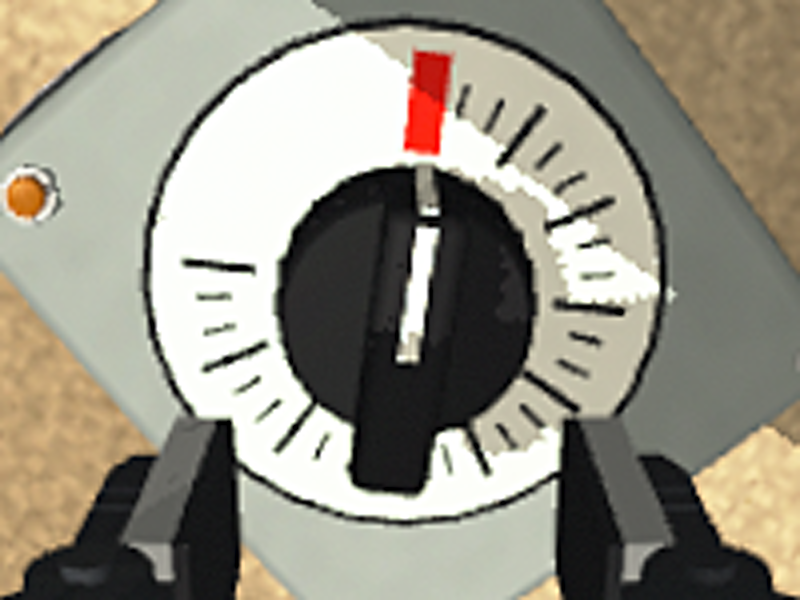

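The pointer foot at (426,170) now sits at the red mark's inner end at (422,152). The knob is flat, released and clear of the fingers, so I'll hand it in.

```bash
python3 -c "
from h import *
print(sign_off())"
```

```text
the job is handed in; nothing more can be done
None
```

The knob was snapped home on the spindle, then turned anticlockwise to the red zero mark and released, and the job was handed in at about 30 s; after a first release it sprang back about 0.12 rad, so I regripped and corrected it, and no verdict came back from the hand-in.

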